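Press the snap stud home on a loofah handle

TASK

Slide the teal loofah handle along the ledge, without lifting it, until the red dot on its steel stud lies right beneath the tip of the grey snap press's punch, and let go of it. Then push the press's red knob down so that the punch (not your fingers) drives the stud fully home, flush with the handle, and keep the punch bearing on it with about 15 N for a good second (never over 30 N, or the plastic cracks). Let the knob spring back up, leave the handle lying flat under the punch, and do not disturb the other things on the ledge.

Things in the scene. Friction and masses are not known exactly. Their poses are not given: they have to be found in the camera images.
- handle: teal hard plastic loofah handle, lying flat, 190 long (x from -95 to +95), 22 high. Origin: centre of its underside; x along its length towards the round head, z up. Grip bar 34 wide (y), from x = -95 to about +25; round head 70 in diameter centred at x = +60. Loose, about 160 g.
- dot (a point): centre of the red dot (8 mm across) on top of the steel stud (20 mm across), at x = +60, y = 0 on the handle; at most 28 above the handle's underside, 22 when the stud is home (flush with the head's top). It is meant to be struck by the punch within 4 mm of its centre.
- stud (a joint): how far the stud has been pressed in, m: 0 = standing 6 mm proud, 0.006 = fully home and flush. It starts between 0 and 0.0015, is a friction fit that yields at about 6 N and stays where it is pressed.
- press: grey snap press bolted to the ledge. Origin: point on the ledge straight under the punch; z up. Foot (100 in x, 80 in y, 14 high) and square post (36 wide, 173 high) centred at y = -130 of its frame; an arm at height 136 to 164, 28 wide, runs from the post to a vertical sleeve (30 across, height 118 to 174) over the origin. Open under the punch from +y, +x and -x.
- knob_top (a point): centre of the flat top of the red round push knob (42 in diameter, 16 thick), 238 above the ledge when up, straight over the press's origin. Pushed straight down; it does not turn. On its rod below the sleeve sits the brass punch, 8 mm across at its tip, screwed out to a different length each time: when up, its tip is 44 to 58 above the ledge, so where it meets the stud must be felt.
- plunger (a joint): how far knob and punch are pushed down, m: 0 = up, 0.044 = end of stroke. The return spring pushes back with about 2 N at the top and 3 to 4 N when the stud is home, on top of what the punch presses.
- pumice: bystander: grey pumice stone 65 x 100 x 36 on the ledge; origin at the centre of its underside
- shampoo: bystander: green bottle 60 in diameter, 170 high, on the ledge; origin at the centre of its underside
- cream: bystander: amber cream jar 72 in diameter, 55 high, on the ledge; origin at the centre of its underside
- cup: bystander: blue ceramic cup 72 in diameter, 95 high, on the ledge; origin at the centre of its underside
- nailbrush: bystander: nail brush 85 x 45 x 34 on the ledge; origin at the centre of its underside
There are look-alikes about, which are no part of the job. Leave any pink look-alike of the press alone.

How it is judged:
By the outcome, as a careful person would: the job done as asked, in the order asked, and still so for the second after the job is handed in, with the robot touching nothing.
It also fails if it takes over 67 s, if anything falls off the work surface, if the arm or the gripper's body presses on something with over 40 N, if the wrist force passes 120 N, or if a joint passes its speed limit or range.

ROBOT

A 6-joint arm with a two-finger parallel gripper is mounted at the origin on the work surface. World frame = base frame: x ahead of the robot, y to its left, z up, the work surface at z = 0. Lengths are in m, angles in rad, forces in N, time in s.
With the tool pointing down it reaches from about 0.4 to 0.825 m from the base axis. Payload 7 kg.
Tool frame: the origin (TCP) lies on the centre line of the jaws, within the pads' length; the fingertips stand 22 mm ahead of it and the grasp point (between the pads) lies 3 mm ahead of it; z points along the fingers, y is the line along which they close (so a half turn about z gives the same grasp; the last joint's range is limited). The gripper opens to 88 mm and grips with 3 to 60 N. Pads are 19 mm wide; open, the fingers measure 130 mm over their backs; the gripper's body (78 mm by 193 mm) begins 47 mm behind the grasp point.
Start: joints at [1.534, 0.359, 0.012, 0, -1.224, -0.288], TCP at [0.215, 0.64, 0.249] pointing down, gripper open.
Joint ranges: [-3.07, 3.07], [-1.43, 2.12], [-1.02, 1.25], [-3.03, 1.67], [-3.05, -0], [-3.03, 3.03]. Speed limits (rad/s): [2.39, 2.39, 3.01, 3.14, 3.14, 3.14].

INTERFACE

Orientations are given as [roll, pitch, yaw] about the fixed x, y, z axes, in that order (R = Rz(yaw) Ry(pitch) Rx(roll)).
In Python, from station import arm gives the robot as it stands.
- The arm moves only by the tool arm_command, never from a script. Its argument "series" is one flat list of numbers, 7 for each row, row after row: the turn, a rotation vector about the tool's x, y, z each as a share of 90 degrees, from -1 to 1, then the shift along the tool's x, y, z each as a share of 0.1 m, from -1 to 1, then the opening, from 0 (shut) to 1 (fully open). A call has 1 to 8 rows; each row is the pose to reach, as a shift and turn from the pose commanded when the call began, along the tool's axes at that moment; what a row does not reach only later rows make up. A row lasts 1/8 s, in which the tool goes at most 62.5 mm and 10.7 degrees, less where a joint would pass 70% of its speed; a pose out of reach is approached as far as the arm can. A call with a number of a shift or a turn outside -1 to 1 is refused whole. A call with a gripper value outside its range is refused whole. The fingers move at their own pace and stop on an object; "force" is the grip in N (left out, the last holds). Time passes only in rows, so rows that repeat a pose let the fingers close. It gives the time, the measured TCP pose, the force, the opening and the grip force at its end, in the units of the state.
- arm.get_state(): the state, without advancing time (a new reading comes with each control period).
- arm.grab_frame(name): name is "scene" or "top" or "wrist"; returns the picture (420x560x3 uint8, blue, green, red); there is no depth.
- arm.camera_model(name): a dict with "fovy" (degrees; the focal length in pixels is half the picture's height over the tangent of half this angle, whatever the lens; pixels are square), "cx", "cy" (the principal point, pixels), "pose" (4x4, takes a point from camera to world coordinates). Camera axes: x right, y down, z forward; pixel columns grow to the right and rows downward; lengths in m; the calibration is good to about 2 mm. A picture is of the moment at which its call begins: read the wrist's pose just before it. camera_model takes no time and is no camera call; for the wrist camera it gives the pose at the moment of the call.
- arm.job_done(): hands the job in; it is judged then, once.
The state is a dict: "t": time; "q": joint angles; "qd": joint speeds; "joint_efforts": joint torques, N m; "eef_pos": TCP position; "ee_rot": TCP orientation; "force": force on the tool from outside, world axes, zero at the start; "moment": the same for the moment, N m; "width": finger opening in m; "gripper_force": force on a finger pad.
Only numpy, scipy, OpenCV 4.12 (cv2) and the standard library are available. Lean on these libraries where they do the work, as an engineer would, in place of code of your own. Each camera call takes 0.05 s, during which the arm holds its last target. There are 200 camera calls.

## Working session

There is one attempt and no reset: what is moved stays moved. The work goes in short steps, Python scripts to look and compute and a tool call to move; the robot and the scene stay as the last step left them, time stands still between calls to the robot, and variables do not carry over. Pictures are saved under pics/ and viewed, at most 10 in all, crops included, and the job is handed in when it is done.

Besides the shell and the picture viewer there is one more tool, called as a command line: name --argument value ..., lists and objects as JSON in quotes. arm_command: Moves the arm, as the interface text tells. Its arguments: {"type":"object","properties":{"series":{"type":"array"},"force":{"type":"number"}},"required":["series"]}

```bash
ls; mkdir -p pics
cat > h.py <<'E'
import numpy as np, cv2
from station import arm
def K(m,shape=(420,560)):
    f=shape[0]/2/np.tan(np.radians(m["fovy"])/2); return f,m["cx"],m["cy"]
def ray(m,u,v):
    f,cx,cy=K(m); P=np.array(m["pose"]); d=P[:3,:3]@np.array([(u-cx)/f,(v-cy)/f,1]); return P[:3,3],d
def onz(m,u,v,z):
    o,d=ray(m,u,v); return o+d*(z-o[2])/d[2]
def tri(obs):
    A=np.zeros((3,3));b=np.zeros(3)
    for m,u,v in obs:
        o,d=ray(m,u,v); d=d/np.linalg.norm(d); M=np.eye(3)-np.outer(d,d); A+=M;b+=M@o
    p=np.linalg.solve(A,b); return p,[float(np.linalg.norm(np.cross(p-ray(m,u,v)[0],ray(m,u,v)[1]/np.linalg.norm(ray(m,u,v)[1])))) for m,u,v in obs]
def proj(m,p):
    f,cx,cy=K(m);P=np.array(m["pose"]);c=P[:3,:3].T@(np.array(p)-P[:3,3]);return cx+f*c[0]/c[2],cy+f*c[1]/c[2]
E
python3 - <<'E'
from h import *
s=arm.get_state();print(s)
for n in["scene","top","wrist"]:
    m=arm.camera_model(n);im=arm.grab_frame(n);cv2.imwrite(f"pics/{n}0.png",im);print(n,m)
a=[cv2.imread(f"pics/{n}0.png") for n in["scene","top"]]
E
```

```text
pics
{'t': 0.0, 'q': array([ 1.53410267e+00,  3.59399566e-01,  1.10841025e-02, -3.61887329e-04,
       -1.22407884e+00, -2.88117754e-01]), 'qd': array([ 8.05067206e-04,  1.62720342e-03, -9.57138592e-04,  2.58883670e-04,
       -1.96781439e-03,  8.98435798e-05]), 'joint_efforts': array([-1.81729833e-03, -5.82709551e+01,  2.93066347e+01,  6.99767813e+00,
        7.04115533e-03, -1.54875320e-04]), 'eef_pos': array([0.21527637, 0.63929063, 0.24762332]), 'ee_rot': array([ 3.13996387e+00, -1.27934309e-04, -3.24934556e-01]), 'force': array([-0.1978681 ,  0.03862177,  0.67741344]), 'moment': array([-0.01868505,  0.00203819, -0.06636898]), 'gripper_force': 0.0, 'width': 0.08744645965036642}
scene {'fovy': 43.26076335992359, 'cx': 276.3251543764341, 'cy': 206.87385480898163, 'pose': array([[-0.88050134,  0.39243351, -0.26591979,  0.91560848],
       [ 0.4739185 ,  0.74161389, -0.47477373,  0.74452827],
       [ 0.01089269, -0.54406321, -0.83897353,  1.31294518],
       [ 0.        ,  0.        ,  0.        ,  1.        ]])}
top {'fovy': 50.268870976677775, 'cx': 278.4052530263707, 'cy': 206.50073409785503, 'pose': array([[-0.00310544, -0.98645221,  0.16401949,  0.33844462],
       [-0.99965669,  0.00732961,  0.02515517,  0.04861697],
       [-0.02601657, -0.16388506, -0.98613631,  1.28886191],
       [ 0.        ,  0.        ,  0.        ,  1.        ]])}
wrist {'fovy': 71.51420148645192, 'cx': 275.01499206537534, 'cy': 207.5058287610219, 'pose': array([[-0.31883239, -0.90998236, -0.26510001,  0.28736084],
       [-0.94781055,  0.30641101,  0.08813311,  0.61555122],
       [ 0.00102999,  0.27936428, -0.96018464,  0.38341441],
       [ 0.        ,  0.        ,  0.        ,  1.        ]])}
```

View pics/scene0.png

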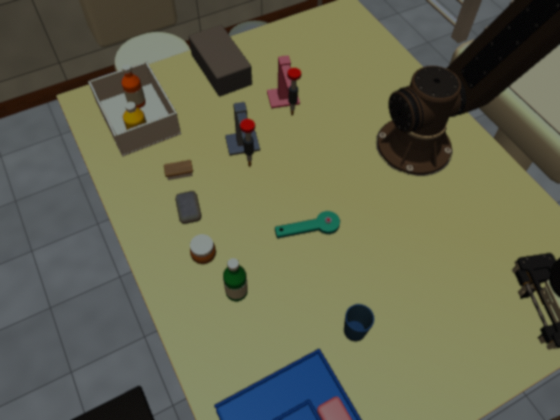

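View pics/top0.png

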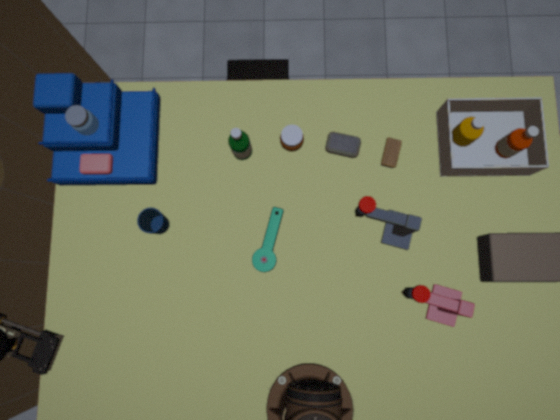

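The scene view shows the teal handle (head at 328,222; tail at 280,231). There are two presses: grey (knob 248,126) and pink (knob 294,74). In the top view the handle head is at 264,260 and its tail at 277,210, the grey press's knob is at 367,205 and the pink one's at 421,293. The press I want is the grey one. Next I'll measure both and make one confirming crop.

```bash
cat > m.py <<'E'
from h import *
def blobs(im,lo,hi,amin=8):
    h=cv2.cvtColor(im,cv2.COLOR_BGR2HSV); k=cv2.inRange(h,np.array(lo),np.array(hi))
    if lo[0]<0: k=cv2.inRange(h,np.array([0]+lo[1:]),np.array(hi))|cv2.inRange(h,np.array([180+lo[0]]+lo[1:]),np.array([180]+hi[1:]))
    n,l,s,c=cv2.connectedComponentsWithStats(k)
    return sorted([(int(s[i,4]),c[i].round(1).tolist(),s[i,:4].tolist()) for i in range(1,n) if s[i,4]>=amin],reverse=True),k
E
python3 - <<'E'
from m import *
cr=[]
for n,box in(("scene",(220,90,350,250)),("top",(240,180,440,280))):
    im=cv2.imread(f"pics/{n}0.png")
    print(n,"red",blobs(im,[-8,150,70],[8,255,255])[0][:6]); print("teal",blobs(im,[75,100,50],[92,255,255],30)[0][:3]); print("dot",blobs(im,[-10,60,50],[12,255,255],4)[0][:9])
    x0,y0,x1,y1=box; c=im[y0:y1,x0:x1]; c=cv2.resize(c,None,fx=300/c.shape[0],fy=300/c.shape[0],interpolation=cv2.INTER_CUBIC); cr.append(cv2.convertScaleAbs(c,alpha=1.5)[:,:520]); print(c.shape)
w=max(c.shape[1] for c in cr); cv2.imwrite("pics/crop1.png",np.vstack([cv2.copyMakeBorder(c,0,0,0,w-c.shape[1],0) for c in cr]))
E
```

```text
scene red [(149, [246.9, 124.6], [240, 118, 15, 13]), (127, [293.3, 72.8], [287, 68, 14, 12]), (68, [282.0, 88.9], [280, 76, 7, 22])]
teal [(779, [310.4, 225.3], [276, 212, 63, 25])]
dot [(904, [283.1, 82.7], [267, 56, 34, 52]), (496, [333.0, 410.4], [318, 398, 33, 22]), (356, [130.3, 82.3], [120, 71, 22, 22]), (199, [246.8, 125.4], [239, 117, 16, 18]), (31, [140.6, 104.5], [136, 101, 9, 7]), (18, [297.6, 100.7], [296, 97, 4, 8]), (18, [201.4, 257.0], [197, 256, 12, 4]), (8, [327.9, 219.1], [327, 218, 3, 3]), (4, [113.2, 70.8], [112, 70, 3, 2])]
(300, 244, 3)
top red [(250, [420.6, 293.5], [412, 285, 18, 18]), (224, [366.8, 204.3], [359, 196, 17, 17])]
teal [(820, [268.3, 243.0], [253, 208, 30, 64])]
dot [(1540, [442.6, 303.3], [411, 284, 64, 43]), (499, [95.4, 163.4], [81, 155, 31, 19]), (448, [519.1, 139.6], [506, 127, 29, 25]), (257, [366.8, 204.5], [358, 196, 18, 18]), (35, [498.7, 151.3], [496, 143, 11, 15]), (33, [321.4, 403.1], [313, 402, 19, 4]), (32, [322.8, 370.4], [318, 366, 11, 9]), (28, [273.6, 414.6], [268, 409, 12, 11]), (26, [327.7, 415.7], [322, 412, 14, 8])]
(300, 600, 3)
```

View pics/crop1.png

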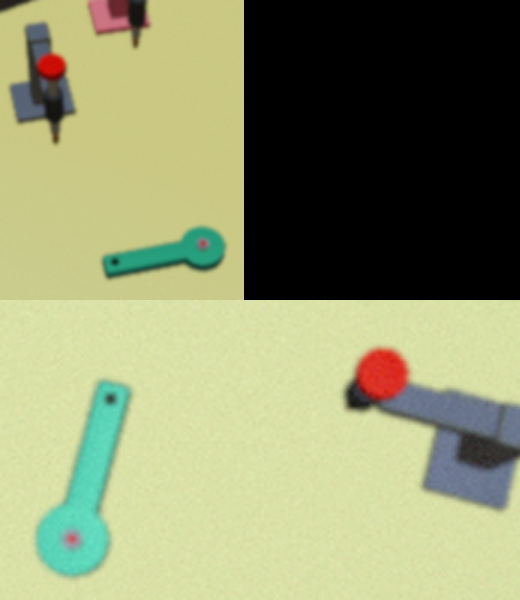

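The crop confirms the single teal handle, with its red dot on the head, and the grey-blue press. In the scene view the grey press's punch tip shows at about (250,165). Now for positions.

Run:
```python
from m import *
np.set_printoptions(precision=4,suppress=True)
S=arm.camera_model("scene");T=arm.camera_model("top")
i=lambda n:cv2.imread(f"pics/{n}0.png")
ks=blobs(i("scene"),[-8,150,70],[8,255,255])[0]; 
print("knob",tri([(S,*ks[0][1]),(T,366.8,204.3)]))
# red dot weighted
def dot(im,u,v):
    c=im[v-7:v+8,u-7:u+8].astype(float); w=np.clip(c[...,2]-c[...,1],0,None); y,x=np.mgrid[v-7:v+8,u-7:u+8]; return (w*x).sum()/w.sum(),(w*y).sum()/w.sum()
ds=dot(i("scene"),328,219);dt=dot(i("top"),264,260);print(ds,dt,"dot",tri([(S,*ds),(T,*dt)]))
for n,m in(("scene",S),("top",T)):
    _,k=blobs(i(n),[75,100,30],[92,255,255],30); y,x=np.nonzero(k); p=np.array([onz(m,a,b,.022)[:2] for a,b in zip(x,y)])
    c=p.mean(0);w,v=np.linalg.eigh(np.cov((p-c).T));a=v[:,1];q=(p-c)@a; print(n,"cen",c,"axis",a,np.degrees(np.arctan2(a[1],a[0])),"ends",c+a*q.min(),c+a*q.max(),"len",np.ptp(q))
print("hole",tri([(S,115/1.875+220,262/1.875+90),(T,110/3+240,99/3+180)]))
# sleeve bottom, foot corners (top)
for u,v in[(423,490),(505,508),(436,428)]: print("foot",onz(T,u/3+240,(v-300)/3+180,.014)) if v>=300 else 0
print("arm",[onz(T,u/3+240,(v-300)/3+180,.164) for u,v in[(390,392),(500,422)]])
print("punch@z.05",onz(S,249.9,165,.05))
for nm,u,v in(("cream",291,135),("brush?",391,152),("pumice",343,144),("shampoo",239,140),("cup",152,220)): print(nm,onz(T,u,v,.04))
```

```text
knob (array([ 0.5181, -0.1353,  0.2344]), [0.000688690250221041, 0.0006886902502211067])
(np.float64(327.8896882494005), np.float64(219.3453237410072)) (np.float64(263.53932584269666), np.float64(259.2202247191011)) dot (array([0.3984, 0.1231, 0.0276]), [0.0002487061875227958, 0.000248706187522749])
scene cen [0.4506 0.1141] axis [-0.9646  0.2636] 164.71560741397587 ends [0.5479 0.0875] [0.3696 0.1363] len 0.18486106769843547
top cen [0.445  0.1104] axis [-0.9643  0.2649] 164.63664924269926 ends [0.545  0.0829] [0.3677 0.1316] len 0.1839266947890331
hole (array([0.5302, 0.0865, 0.0193]), [0.0007474286303758242, 0.0007474286303758175])
foot [ 0.4426 -0.2092  0.014 ]
foot [ 0.4252 -0.2852  0.014 ]
foot [ 0.5015 -0.2239  0.014 ]
arm [array([ 0.5131, -0.1545,  0.164 ]), array([ 0.487 , -0.2454,  0.164 ])]
punch@z.05 [ 0.5144 -0.1388  0.05  ]
cream [0.7564 0.0432 0.04  ]
brush? [ 0.7022 -0.2431  0.04  ]
pumice [ 0.7276 -0.1065  0.04  ]
shampoo [0.743  0.1945 0.04  ]
cup [0.51   0.4392 0.04  ]
```

The knob is at (0.518, -0.135), and the dot at (0.398, 0.123, z 0.0276). The tail points along -15.4° in the world frame. Plan: grip the bar 130 mm from the dot, slide it with about a 75° turn, and come in under the punch from the open side. First I'll move above the bar.

arm_command --series '[0, 0, 0, 0.31, 0.28, 0, 1, 0, 0, 0, 0.62, 0.56, 0, 1, 0, 0, 0, 0.94, 0.845, 0, 1]'

```text
t: 0.52
eef_pos: [0.2779, 0.5283, 0.2481]
ee_rot: [3.141, -0.0, -0.324]
force: [1.2, -0.1, 0.5]
width: 0.0879
gripper_force: 0.0
```

arm_command --series '[0, 0, 0, 0.31, 0.28, 0, 1, 0, 0, 0, 0.62, 0.56, 0, 1, 0, 0, 0, 0.94, 0.845, 0, 1]'

```text
t: 0.9
eef_pos: [0.3401, 0.4182, 0.2485]
ee_rot: [3.141, 0.0, -0.325]
force: [-0.1, -0.4, 0.1]
width: 0.0878
gripper_force: 0.0
```

arm_command --series '[0, 0, 0, 0.31, 0.28, 0, 1, 0, 0, 0, 0.62, 0.56, 0, 1, 0, 0, 0, 0.94, 0.845, 0, 1]'

```text
t: 1.27
eef_pos: [0.4021, 0.3081, 0.2485]
ee_rot: [3.142, 0.0, -0.325]
force: [0.4, -0.1, -0.1]
width: 0.0876
gripper_force: 0.0
```

arm_command --series '[0, 0, 0, 0.31, 0.28, 0, 1, 0, 0, 0, 0.62, 0.56, 0, 1, 0, 0, 0, 0.94, 0.845, 0, 1]'

```text
t: 1.65
eef_pos: [0.4642, 0.1981, 0.2486]
ee_rot: [-3.141, 0.0, -0.325]
force: [1.0, -0.5, 0.3]
width: 0.0875
gripper_force: 0.0
```

arm_command --series '[0, 0, 0, 0.31, 0.28, 0.2, 1, 0, 0, 0, 0.62, 0.56, 0.6, 1, 0, 0, -0.035, 0.94, 0.845, 0.8, 1, 0, 0, -0.035, 0.94, 0.845, 0.8, 1, 0, 0, -0.035, 0.94, 0.845, 0.8, 1]'

```text
t: 2.28
eef_pos: [0.5261, 0.0892, 0.1686]
ee_rot: [3.141, 0.0, -0.271]
force: [0.6, -0.3, 0.5]
width: 0.0878
gripper_force: 0.0
```

Run:
```python
from m import *
np.set_printoptions(precision=4,suppress=True)
s=arm.get_state();print(s["t"],s["eef_pos"],s["ee_rot"],s["q"],s["force"])
m=arm.camera_model("wrist");im=arm.grab_frame("wrist");cv2.imwrite("pics/w1.png",im)
_,k=blobs(im,[72,90,25],[95,255,255],30);y,x=np.nonzero(k);p=np.array([onz(m,a,b,.022)[:2] for a,b in zip(x,y)])
c=p.mean(0);w,v=np.linalg.eigh(np.cov((p-c).T));a=v[:,1];q=(p-c)@a;print(c,np.degrees(np.arctan2(a[1],a[0])),c+a*q.min(),c+a*q.max(),np.ptp(q))
print(blobs(im,[-10,90,50],[10,255,255],20)[0][:4])
```

```text
2.275 [0.5261 0.0892 0.1686] [ 3.1414  0.0001 -0.271 ] [ 0.5356  0.1959 -0.4107  0.0001 -0.9644  0.7641] [ 0.6433 -0.3365  0.5223]
[0.4743 0.1055] 175.34936245087601 [0.7292 0.0848] [0.2818 0.1212] 0.4489458506162048
[(36, [275.8, 316.7], [273, 314, 7, 7])]
```

View pics/w1.png

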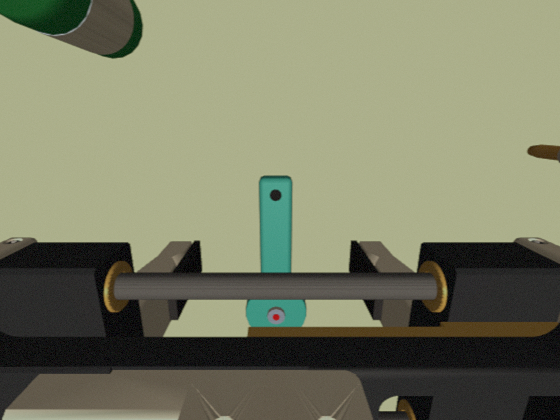

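The wrist view shows the bar centred between the open jaws: tail hole at (275.5,195), dot at (275.8,316.7).

Run:
```python
from m import *
np.set_printoptions(precision=4,suppress=True)
m=arm.camera_model("wrist")
d=onz(m,275.8,316.7,.0275);h=onz(m,275.5,195,.022);print(d,h,np.degrees(np.arctan2(*(h-d)[1::-1])),np.linalg.norm((h-d)[:2]))
R=np.array([[np.cos(-.271),np.sin(-.271)],[np.sin(-.271),-np.cos(-.271)]]).T
s=arm.get_state();print("tool xy of dot,hole",R@(d[:2]-s["eef_pos"][:2]),R@(h[:2]-s["eef_pos"][:2]))
```

```text
[0.3997 0.1242 0.0275] [0.5326 0.0879 0.022 ] -15.28265161132001 0.13767573695755256
tool xy of dot,hole [-0.131   0.0007] [0.0067 0.0001]
```

arm_command --series '[0, 0, 0, 0, 0, 0.5, 1, 0, 0, 0, 0, 0, 1, 1]'

```text
t: 2.58
eef_pos: [0.5267, 0.091, 0.0691]
ee_rot: [-3.138, -0.003, -0.268]
force: [0.7, 0.1, -1.0]
width: 0.0877
gripper_force: 0.0
```

arm_command --series '[0, 0, 0, 0, 0, 0.3, 1, 0, 0, 0, 0, 0, 0.42, 1, 0, 0, 0, 0, 0, 0.42, 1, 0, 0, 0, 0, 0, 0.42, 0.2, 0, 0, 0, 0, 0, 0.42, 0.2, 0, 0, 0, 0, 0, 0.42, 0.2, 0, 0, 0, 0, 0, 0.42, 0.2, 0, 0, 0, 0, 0, 0.42, 0.2]' --force 15

```text
t: 3.58
eef_pos: [0.526, 0.0892, 0.0266]
ee_rot: [-3.142, -0.0, -0.27]
force: [-0.6, 0.2, -0.9]
width: 0.0428
gripper_force: 0.0
```

arm_command --series '[0, 0, 0, 0, 0, 0, 0.2, 0, 0, 0, 0, 0, 0, 0.2, 0, 0, 0, 0, 0, 0, 0.2, 0, 0, -0.08, 0.08, 0.09, 0, 0.2, 0, 0, -0.16, 0.16, 0.18, 0, 0.2, 0, 0, -0.25, 0.25, 0.27, 0, 0.2, 0, 0, -0.34, 0.34, 0.36, 0, 0.2, 0, 0, -0.42, 0.42, 0.45, 0, 0.2]' --force 20

```text
t: 4.58
eef_pos: [0.5547, 0.0346, 0.0266]
ee_rot: [-3.141, -0.0, 0.394]
force: [-1.8, 1.6, 1.0]
width: 0.034
gripper_force: 20.0
```

```bash
cat > go.py <<'E'
# delta from state to world target x y yawdeg, in move units
import sys
from h import *
from scipy.spatial.transform import Rotation as Ro
s=arm.get_state();R=Ro.from_euler("xyz",s["ee_rot"]).as_matrix()
t=np.array([float(sys.argv[1]),float(sys.argv[2]),s["eef_pos"][2]]);print(s["t"],s["eef_pos"],s["ee_rot"],s["force"],s["width"],s["gripper_force"])
print("shift",(R.T@(t-s["eef_pos"])/.1).round(3),"turnz",-(float(sys.argv[3])-np.degrees(s["ee_rot"][2]))/90)
E
python3 go.py .5835 -.0216 60
```

```text
4.575 [0.55473437 0.03463722 0.02658526] [-3.14131771e+00 -2.53211592e-04  3.93924344e-01] [-1.83366422  1.63611897  1.02633738] 0.03397919672977752 19.984715580940247
shift [ 0.05  0.63 -0.  ] turnz -0.4158866404031113
```

arm_command --series '[0, 0, -0.07, 0.01, 0.1, 0, 0.2, 0, 0, -0.14, 0.02, 0.2, 0, 0.2, 0, 0, -0.21, 0.03, 0.31, 0, 0.2, 0, 0, -0.28, 0.04, 0.42, 0, 0.2, 0, 0, -0.35, 0.05, 0.53, 0, 0.2, 0, 0, -0.4, 0.05, 0.6, 0, 0.2, 0, 0, -0.416, 0.05, 0.63, 0, 0.2, 0, 0, -0.416, 0.05, 0.63, 0, 0.2]'

```text
t: 5.58
eef_pos: [0.5832, -0.0218, 0.0266]
ee_rot: [3.141, 0.0, 1.042]
force: [-0.5, -1.3, 0.3]
width: 0.0336
gripper_force: 20.0
```

Run:
```python
from m import *
np.set_printoptions(precision=4,suppress=True)
s=arm.get_state();print(s["t"],s["eef_pos"],s["ee_rot"])
ims=[]
for n in("scene","wrist","top"):
    m=arm.camera_model(n);im=arm.grab_frame(n);cv2.imwrite(f"pics/{n}2.png",im)
    b=blobs(im,[-8,130,50],[8,255,255],5)[0][:6];print(n,b)
    if n!="wrist": ims.append((n,m,im))
    u,v=map(int,proj(m,(.518,-.135,.08))); print(u,v)
    if n=="scene": c1=cv2.resize(im[v-45:v+45,u-45:u+45],(360,360),interpolation=cv2.INTER_CUBIC);print("sc org",u-45,v-45)
w=cv2.imread("pics/wrist2.png")
cv2.imwrite("pics/c2.png",cv2.convertScaleAbs(np.hstack([c1,cv2.resize(w,(440,330))[:, :] if 0 else cv2.copyMakeBorder(cv2.resize(w,(440,330)),0,30,0,0,0)]),alpha=1.4))
```

```text
5.575 [ 0.5832 -0.0218  0.0266] [3.1414 0.0001 1.0423]
scene [(246, [282.2, 84.6], [278, 64, 11, 35]), (146, [293.2, 73.4], [287, 67, 14, 14])]
249 160
sc org 204 115
wrist []
276 581
top [(263, [420.7, 293.6], [411, 285, 20, 18]), (233, [366.9, 204.5], [359, 196, 17, 18]), (7, [448.9, 310.7], [446, 310, 6, 3])]
357 213
```

View pics/c2.png

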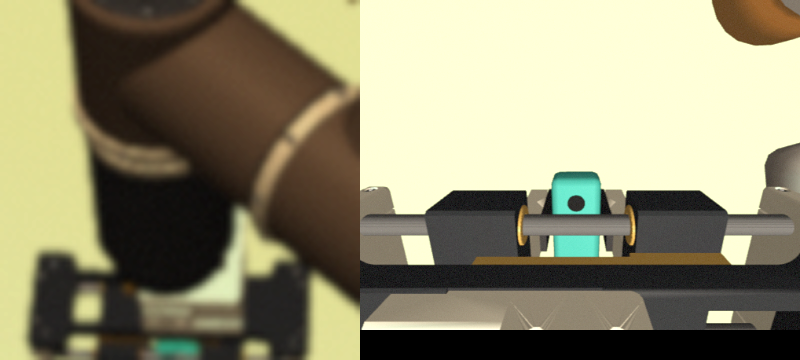

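The arm hides the head from the scene camera, and the gripper hides it from the wrist camera. I'll let go, lift and look.

arm_command --series '[0, 0, 0, 0, 0, 0, 0.9, 0, 0, 0, 0, 0, 0, 0.9, 0, 0, 0, 0, 0, 0, 0.9, 0, 0, 0, 0, 0, 0, 0.9, 0, 0, 0, 0, 0, -0.2, 0.9, 0, 0, 0, 0, 0, -0.6, 0.9, 0, 0, 0, 0, 0, -1, 1]'

```text
t: 6.6
eef_pos: [0.5828, -0.0217, 0.1274]
ee_rot: [-3.141, 0.001, 1.043]
force: [2.0, -0.0, 0.7]
width: 0.0843
gripper_force: 0.0
```

arm_command --series '[0, 0, 0, 0, 0, -0.4, 1, 0, 0, 0, 0, 0, -0.6, 1, 0, 0, 0, 0, 0, -0.6, 1, 0, 0, 0, 0, 0, -0.6, 1]'

```text
t: 7.1
eef_pos: [0.5825, -0.0217, 0.1857]
ee_rot: [-3.141, 0.0, 1.043]
force: [-0.8, 1.1, 0.3]
width: 0.0873
gripper_force: 0.0
```

Run:
```python
from m import *
s=arm.get_state();print(s["t"],s["eef_pos"],s["ee_rot"])
for n in("scene","wrist","top"):
    m=arm.camera_model(n);im=arm.grab_frame(n);cv2.imwrite(f"pics/{n}3.png",im)
    b=blobs(im,[-8,110,50],[8,255,255],5)[0][:6];print(n,b)
    u,v=map(int,proj(m,(.518,-.135,.04))); print(u,v)
    if n=="scene": c1=cv2.resize(im[v-45:v+45,u-45:u+45],(360,360),interpolation=cv2.INTER_CUBIC);print("sc org",u-45,v-45)
    if n=="wrist": v=min(v,420-90);c2=cv2.resize(im[v-90:v+90,u-110:u+110],(440,360),interpolation=cv2.INTER_CUBIC);print("w org",u-110,v-90)
cv2.imwrite("pics/c3.png",cv2.convertScaleAbs(np.hstack([c1,c2]),alpha=1.4))
```

```text
7.1 [ 0.58250975 -0.02167574  0.18574835] [-3.14065000e+00  4.73633316e-04  1.04314047e+00]
scene [(306, [288.2, 70.8], [278, 59, 23, 23]), (14, [320.8, 415.5], [318, 411, 6, 9])]
249 168
sc org 204 123
wrist [(30, [276.1, 307.0], [273, 305, 7, 5])]
276 313
w org 166 223
top [(269, [420.8, 293.7], [411, 285, 20, 18]), (237, [366.8, 204.6], [359, 196, 17, 18]), (56, [448.3, 310.2], [438, 307, 21, 7]), (9, [515.0, 130.4], [511, 129, 9, 5]), (8, [109.1, 170.6], [107, 168, 4, 5])]
355 215
```

View pics/c3.png

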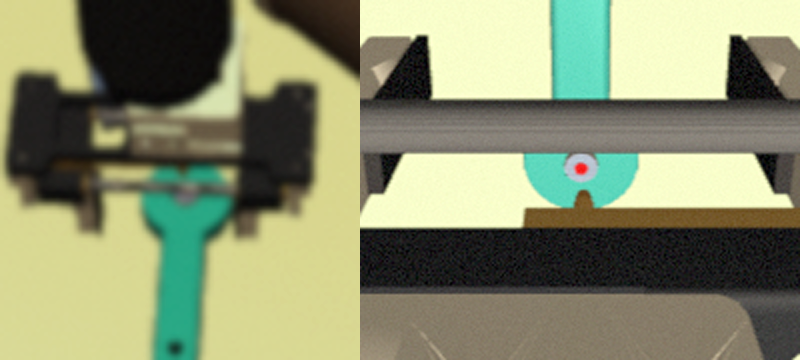

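The wrist crop shows the dot at (276.1,307) and the brass punch tip at about (278,318), with its end just toward the press from the dot. I'll triangulate the tip against the first scene view.

Run:
```python
from m import *
np.set_printoptions(precision=4,suppress=True)
S=arm.camera_model("scene");W=arm.camera_model("wrist")
print("dot",onz(W,276.1,307,.0277))
for z in(.044,.051,.058):print(z,"wrist tip",onz(W,278,318,z),"scene",onz(S,249.9,165,z))
print(tri([(W,278,318),(S,249.9,165)]))
im=cv2.imread("pics/scene0.png");print("scene tip gray\n",im[157:171,244:256].min(2))
w=cv2.imread("pics/wrist3.png");print(w[308:328,270:288,2])
```

```text
dot [ 0.5182 -0.1351  0.0277]
0.044 wrist tip [ 0.5186 -0.1384  0.044 ] scene [ 0.5125 -0.143   0.044 ]
0.051 wrist tip [ 0.5212 -0.1338  0.051 ] scene [ 0.5147 -0.1381  0.051 ]
0.058 wrist tip [ 0.5238 -0.1292  0.058 ] scene [ 0.517  -0.1332  0.058 ]
(array([ 0.5026, -0.1661,  0.0066]), [0.0029350217895264285, 0.002935021789526522])
scene tip gray
 [[86 80 66 46 37 35 37 50 70 82 87 87]
 [86 81 69 50 37 35 39 50 70 82 87 87]
 [87 83 72 52 39 35 39 53 72 83 87 87]
 [87 85 75 56 39 34 38 55 75 83 87 86]
 [87 86 80 62 40 28 36 56 77 86 87 88]
 [88 86 83 67 39 21 30 55 76 85 88 87]
 [88 87 84 68 39 18 27 52 76 85 88 86]
 [87 88 84 69 42 20 29 54 77 86 86 87]
 [88 87 84 74 49 31 39 63 80 87 87 87]
 [87 87 86 80 64 53 58 74 84 87 88 87]
 [88 87 87 84 79 73 75 83 86 87 88 88]
 [88 88 87 87 86 84 84 86 88 87 88 88]
 [88 88 89 88 88 87 88 88 88 88 88 88]
 [88 88 88 88 87 88 88 89 88 88 88 88]]
[[131 131 132 157 176 175 176 175 176 162 139 129 131 129 108  74  64  67]
 [132 133 133 146 165 176 177 176 168 146 133 133 133 128  99  66  67  66]
 [128 132 127 129 136 143 151 151 140 129 130 132 1
[... 599 characters left out ...]
 67  64  63  69  70  69]
 [ 65  68  64  66  69  70  75  74  73  72  68  65  65  65  65  66  64  68]
 [ 65  70  61  62  70  69  74  72  76  73  74  65  68  62  66  67  65  64]
 [ 64  66  67  64  68  78  78  82  84  80  71  68  64  63  62  68  66  66]
 [ 63  67  68  72  81  82  87  86  85  87  83  80  67  63  65  64  66  60]
 [ 67  67  69  74  84  84  84  88  88  89  87  88  80  65  64  69  64  64]
 [ 67  64  70  73  80  88  83  87  83  85  87  88  81  65  65  67  63  66]
 [ 68  68  70  73  77  83  86  88  87  91  90  87  84  67  64  66  67  80]
 [ 69  65  73  75  85  83  88  85  85  86  89  85  76  72  67  69  87 129]
 [ 83  79  82  82  84  81  84  82  83  85  86  85  78  83  81  80  86  89]]
```

Tip height and offset are ambiguous from one side, so I'll look again about 85° around the press. That separates the two horizontal errors.

arm_command --series '[0, 0, 0.1, -0.1, 0.16, -0.2, 1, 0, 0, 0.2, -0.2, 0.32, -0.2, 1, 0, 0, 0.3, -0.35, 0.48, -0.2, 1, 0, 0, 0.4, -0.5, 0.6, -0.2, 1, 0, 0, 0.47, -0.59, 0.65, -0.2, 1]'

```text
t: 7.88
eef_pos: [0.6094, -0.1063, 0.2054]
ee_rot: [-3.141, 0.002, 0.3]
force: [-0.2, 0.1, 1.0]
width: 0.0876
gripper_force: 0.0
```

```bash
python3 go.py .636 -.19 -25
```

```text
7.875 [ 0.60936297 -0.10625344  0.20538079] [-3.14129557e+00  1.80662850e-03  3.00065764e-01] [-0.18258045  0.05914134  0.99734557] 0.08763828140391941 0.0
shift [ 0.007  0.879 -0.   ] turnz 0.46880557644778226
```

arm_command --series '[0, 0, 0.1, 0, 0.2, 0, 1, 0, 0, 0.2, 0.01, 0.4, 0, 1, 0, 0, 0.3, 0.01, 0.6, 0.1, 1, 0, 0, 0.4, 0.01, 0.8, 0.2, 1, 0, 0, 0.47, 0.01, 0.88, 0.2, 1, 0, 0, 0.47, 0.01, 0.88, 0.2, 1, 0, 0, 0.47, 0.01, 0.88, 0.2, 1]'

```text
t: 8.75
eef_pos: [0.6368, -0.1887, 0.1861]
ee_rot: [3.141, 0.001, -0.431]
force: [0.7, -0.5, -0.6]
width: 0.0876
gripper_force: 0.0
```

Run:
```python
from m import *
np.set_printoptions(precision=4,suppress=True)
s=arm.get_state();print(s["t"],s["eef_pos"],s["ee_rot"])
import pickle
for n in("scene","wrist"):
    m=arm.camera_model(n);im=arm.grab_frame(n);cv2.imwrite(f"pics/{n}4.png",im);pickle.dump(m,open(f"pics/{n}4.pkl","wb"))
    b=blobs(im,[-8,110,50],[8,255,255],5)[0][:6];print(n,b)
    u,v=map(int,proj(m,(.518,-.135,.04))); print(u,v)
    if n=="scene": c1=cv2.resize(im[v-45:v+45,u-45:u+45],(360,360),interpolation=cv2.INTER_CUBIC);print("sc org",u-45,v-45)
    if n=="wrist": v=min(v,420-45);c2=cv2.resize(im[v-45:v+45,u-55:u+55],(440,360),interpolation=cv2.INTER_CUBIC);print("w org",u-55,v-45)
cv2.imwrite("pics/c4.png",cv2.convertScaleAbs(np.hstack([c1,c2]),alpha=1.4))
```

```text
8.75 [ 0.6368 -0.1887  0.1861] [ 3.1414  0.0006 -0.4307]
scene [(572, [284.6, 86.0], [269, 67, 32, 41]), (177, [246.8, 125.6], [239, 118, 16, 16]), (14, [320.8, 415.5], [318, 411, 6, 9]), (6, [296.8, 102.3], [296, 101, 3, 3])]
249 168
sc org 204 123
wrist [(31, [276.5, 306.4], [274, 304, 6, 6])]
276 313
w org 221 268
```

View pics/c4.png

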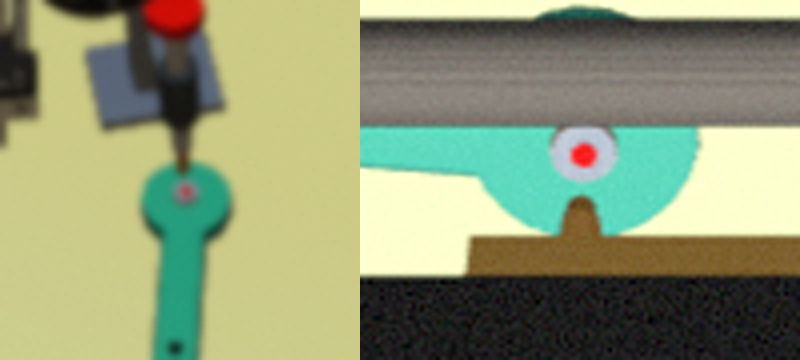

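The scene crop now shows the head clearly in front of the press, with the dot near crop (186,192). In the wrist view the dot is at (276.5,306.4) and the punch tip at (276.1,317). I'll intersect the two sideways sightlines.

Run:
```python
from m import *
import pickle
np.set_printoptions(precision=4,suppress=True)
# camera 3 pose rebuilt from camera 4 and TCP poses
from scipy.spatial.transform import Rotation as Ro
def T(p,r):
    M=np.eye(4);M[:3,:3]=Ro.from_euler("xyz",r).as_matrix();M[:3,3]=p;return M
m4=pickle.load(open("pics/wrist4.pkl","rb"));s=arm.get_state()
m3=dict(m4);m3["pose"]=T([.58251,-.02168,.18575],[-3.14065,.00047,1.04314])@np.linalg.inv(T([.6368,-.1887,.1861],[3.1414,.0006,-.4307]))@m4["pose"]
S=pickle.load(open("pics/scene4.pkl","rb"))
def cols(f,r0,r1,c0,c1,):
    im=cv2.imread(f).astype(int)[r0:r1,c0:c1]; return im
w3=cv2.imread("pics/wrist3.png");w4=cv2.imread("pics/wrist4.png")
for n,w in((3,w3),(4,w4)):
    h=cv2.cvtColor(w,cv2.COLOR_BGR2HSV)[312:329,262:292]
    for r in range(4,16,2):
        x=np.nonzero((h[r,:,0]<40)|(h[r,:,1]<0))[0]; print(n,312+r,262+x.min() if len(x) else None,262+x.max() if len(x) else None)
L=[]
for m,u,v in((m3,278.,319),(m4,276.1,319)):
    a,b=onz(m,u,v,.044)[:2],onz(m,u,v,.058)[:2];L.append((a,b-a))
t=np.linalg.solve(np.c_[L[0][1],-L[1][1]],L[1][0]-L[0][0]);print("tip xy",L[0][0]+t[0]*L[0][1],"z each",.044+.014*t)
print("dot w",tri([(m3,276.1,307),(m4,276.5,306.4)]),onz(m3,276.1,307,.0277),onz(m4,276.5,306.4,.0277))
im=cv2.imread("pics/scene4.png");c=im[164:178,242:260].astype(float);w=np.clip(c[...,2]-c[...,1],0,None);y,x=np.mgrid[164:178,242:260];d=((w*x).sum()/w.sum(),(w*y).sum()/w.sum());print("scene dot",d,onz(S,*d,.0277))
```

```text
3 316 None None
3 318 276 278
3 320 275 280
3 322 274 280
3 324 273 281
3 326 262 291
4 316 None None
4 318 274 278
4 320 273 278
4 322 272 279
4 324 272 280
4 326 262 291
tip xy [ 0.5192 -0.1354] z each [0.0499 0.0518]
dot w (array([ 0.5172, -0.1353,  0.0267]), [0.0002557291371347834, 0.0002557291371345624]) [ 0.5173 -0.1348  0.0277] [ 0.5181 -0.1355  0.0277]
scene dot (np.float64(250.03030303030303), np.float64(170.25151515151515)) [ 0.516  -0.1363  0.0277]
```

Tip and dot agree to about 1–1.5 mm, inside the 4 mm tolerance: tip (0.5187,-0.135), dot (0.5175,-0.135). Next I'll close the fingers, rise and go over the knob.

arm_command --series '[0, 0, 0, 0, 0, -0.5, 0, 0, 0, 0, 0, 0, -1, 0, 0, 0, 0, -0.15, 0, -1, 0, 0, 0, 0, -0.6, 0, -1, 0, 0, 0, 0, -1, 0, -1, 0, 0, 0, 0, -1, 0, -1, 0]'

```text
t: 9.6
eef_pos: [0.5438, -0.1459, 0.2873]
ee_rot: [-3.141, -0.001, -0.431]
force: [1.2, -0.5, 0.0]
width: 0.0333
gripper_force: 0.0
```

arm_command --series '[0, 0, 0, -0.2, 0, 0, 0, 0, 0, 0, -0.297, 0, 0, 0, 0, 0, 0, -0.297, 0, 0, 0, 0, 0, 0, -0.297, 0, 0, 0, 0, 0, 0, -0.297, 0, 0, 0, 0, 0, 0, -0.297, 0, 0, 0]'

```text
t: 10.35
eef_pos: [0.5194, -0.1347, 0.2863]
ee_rot: [3.141, 0.0, -0.433]
force: [-1.1, 1.2, 0.0]
width: 0.0004
gripper_force: 0.0
```

```bash
python3 go.py .5187 -.135 -25
```

```text
10.35 [ 0.51943701 -0.13469709  0.28630144] [ 3.14132276e+00  3.92102114e-04 -4.33428651e-01] [-1.13486186  1.22187402  0.04275162] 0.00037896080253506587 0.0
shift [-0.005  0.006  0.   ] turnz 0.0018485283416364634
```

arm_command --series '[0, 0, 0, 0, 0, 0.12, 0, 0, 0, 0, 0, 0, 0.22, 0, 0, 0, 0, 0, 0, 0.27, 0, 0, 0, 0, 0, 0, 0.31, 0, 0, 0, 0, 0, 0, 0.35, 0, 0, 0, 0, 0, 0, 0.39, 0, 0, 0, 0, 0, 0, 0.42, 0, 0, 0, 0, 0, 0, 0.42, 0]'

```text
t: 11.35
eef_pos: [0.5191, -0.1346, 0.2444]
ee_rot: [3.141, 0.0, -0.433]
force: [-2.0, 0.0, 2.2]
width: 0.0003
gripper_force: 1.3
```

arm_command --series '[0, 0, 0, 0, 0, 0.02, 0, 0, 0, 0, 0, 0, 0.04, 0, 0, 0, 0, 0, 0, 0.05, 0, 0, 0, 0, 0, 0, 0.06, 0, 0, 0, 0, 0, 0, 0.06, 0]'

```text
t: 11.98
eef_pos: [0.5193, -0.1346, 0.2386]
ee_rot: [3.142, -0.0, -0.433]
force: [-2.0, -1.1, 1.7]
width: 0.0003
gripper_force: 1.5
```

arm_command --series '[0, 0, 0, 0, 0, 0.01, 0, 0, 0, 0, 0, 0, 0.02, 0, 0, 0, 0, 0, 0, 0.02, 0, 0, 0, 0, 0, 0, 0.02, 0]'

```text
t: 12.48
eef_pos: [0.5193, -0.1346, 0.2366]
ee_rot: [3.142, -0.0, -0.433]
force: [-1.7, -1.1, 3.3]
width: 0.0007
gripper_force: 1.6
```

arm_command --series '[0, 0, 0, 0, 0, 0.01, 0, 0, 0, 0, 0, 0, 0.02, 0, 0, 0, 0, 0, 0, 0.02, 0]'

```text
t: 12.85
eef_pos: [0.5193, -0.1346, 0.2348]
ee_rot: [-3.142, -0.0, -0.433]
force: [-1.7, -1.6, 4.0]
width: 0.0003
gripper_force: 2.5
```

arm_command --series '[0, 0, 0, 0, 0, 0.01, 0, 0, 0, 0, 0, 0, 0.02, 0, 0, 0, 0, 0, 0, 0.02, 0]'

```text
t: 13.22
eef_pos: [0.5193, -0.1346, 0.2332]
ee_rot: [-3.142, -0.001, -0.433]
force: [-2.7, -0.2, 8.5]
width: 0.0006
gripper_force: 4.0
```

arm_command --series '[0, 0, 0, 0, 0, 0.01, 0, 0, 0, 0, 0, 0, 0.02, 0, 0, 0, 0, 0, 0, 0.02, 0]'

```text
t: 13.6
eef_pos: [0.5193, -0.1346, 0.2313]
ee_rot: [-3.142, -0.001, -0.433]
force: [-3.0, -0.2, 7.4]
width: 0.0009
gripper_force: 4.2
```

arm_command --series '[0, 0, 0, 0, 0, 0.01, 0, 0, 0, 0, 0, 0, 0.02, 0, 0, 0, 0, 0, 0, 0.02, 0]'

```text
t: 13.98
eef_pos: [0.5193, -0.1346, 0.2295]
ee_rot: [-3.142, -0.001, -0.433]
force: [-3.0, -0.6, 10.9]
width: -0.0001
gripper_force: 4.9
```

arm_command --series '[0, 0, 0, 0, 0, 0.01, 0, 0, 0, 0, 0, 0, 0.01, 0, 0, 0, 0, 0, 0, 0.01, 0]'

```text
t: 14.35
eef_pos: [0.5194, -0.1346, 0.2294]
ee_rot: [-3.141, -0.002, -0.433]
force: [-5.9, 1.8, 16.0]
width: 0.0002
gripper_force: 8.1
```

arm_command --series '[0, 0, 0, 0, 0, 0.004, 0, 0, 0, 0, 0, 0, 0.004, 0]'

```text
t: 14.6
eef_pos: [0.5194, -0.1347, 0.2293]
ee_rot: [-3.141, -0.002, -0.433]
force: [-7.6, 1.8, 18.2]
width: 0.0003
gripper_force: 9.4
```

arm_command --series '[0, 0, 0, 0, 0, 0, 0, 0, 0, 0, 0, 0, 0, 0]'

```text
t: 14.85
eef_pos: [0.5194, -0.1346, 0.2293]
ee_rot: [-3.141, -0.002, -0.433]
force: [-6.7, 1.2, 18.9]
width: 0.0007
gripper_force: 9.4
```

arm_command --series '[0, 0, 0, 0, 0, 0, 0, 0, 0, 0, 0, 0, 0, 0, 0, 0, 0, 0, 0, 0, 0, 0, 0, 0, 0, 0, 0, 0, 0, 0, 0, 0, 0, 0, 0, 0, 0, 0, 0, 0, 0, 0, 0, 0, 0, 0, 0, 0, 0, 0, 0, 0, 0, 0, 0, 0]'

```text
t: 15.85
eef_pos: [0.5194, -0.1347, 0.2294]
ee_rot: [-3.141, -0.002, -0.433]
force: [-7.4, 1.9, 18.1]
width: 0.0005
gripper_force: 9.3
```

arm_command --series '[0, 0, 0, 0, 0, 0, 0, 0, 0, 0, 0, 0, 0, 0, 0, 0, 0, 0, 0, 0, 0, 0, 0, 0, 0, 0, 0, 0, 0, 0, 0, 0, 0, 0, 0, 0, 0, 0, 0, 0, 0, 0, 0, 0, 0, 0, 0, 0, 0]'

```text
t: 16.73
eef_pos: [0.5194, -0.1346, 0.2293]
ee_rot: [-3.141, -0.002, -0.432]
force: [-8.0, 2.0, 19.0]
width: 0.0
gripper_force: 9.3
```

arm_command --series '[0, 0, 0, 0, 0, -0.03, 0, 0, 0, 0, 0, 0, -0.1, 0, 0, 0, 0, 0, 0, -0.2, 0, 0, 0, 0, 0, 0, -0.3, 0, 0, 0, 0, 0, 0, -0.5, 0, 0, 0, 0, 0, 0, -0.8, 0, 0, 0, 0, 0, 0, -0.8, 0]'

```text
t: 17.6
eef_pos: [0.5204, -0.1343, 0.3096]
ee_rot: [-3.139, -0.004, -0.433]
force: [-1.0, 0.4, -0.6]
width: 0.0002
gripper_force: 0.0
```

arm_command --series '[0, 0, 0, 0.3, 0, 0, 0, 0, 0, 0, 0.6, 0, 0, 0, 0, 0, 0, 1, 0, 0, 0, 0, 0, 0, 1, 0, 0, 0]'

```text
t: 18.1
eef_pos: [0.6112, -0.1769, 0.3046]
ee_rot: [3.141, 0.003, -0.434]
force: [-0.2, 0.2, -0.5]
width: -0.0
gripper_force: 0.0
```

arm_command --series '[0, 0, 0, 0.3, 0, 0.4, 1, 0, 0, 0, 0.3, 0, 0.8, 1, 0, 0, 0, 0.3, 0, 1, 1, 0, 0, 0, 0.3, 0, 1, 1, 0, 0, 0, 0.3, 0, 1, 1, 0, 0, 0, 0.3, 0, 1, 1, 0, 0, 0, 0.3, 0, 1, 1]'

```text
t: 18.98
eef_pos: [0.6375, -0.1891, 0.2082]
ee_rot: [-3.141, -0.002, -0.433]
force: [0.4, -1.0, 0.3]
width: 0.0648
gripper_force: 0.0
```

Run:
```python
from m import *
np.set_printoptions(precision=4,suppress=True)
s=arm.get_state();print(s["t"],s["eef_pos"],s["ee_rot"],s["force"])
for n in("scene","wrist"):
    m=arm.camera_model(n);im=arm.grab_frame(n);cv2.imwrite(f"pics/{n}5.png",im)
    print(n,blobs(im,[-8,110,50],[8,255,255],5)[0][:4])
    u,v=map(int,proj(m,(.518,-.135,.04)))
    if n=="scene": c1=cv2.resize(im[v-60:v+60,u-60:u+60],(360,360),interpolation=cv2.INTER_CUBIC)
    else:
        print("dot at tip-side", [onz(m,*b[1],.022) for b in blobs(im,[-8,110,50],[8,255,255],5)[0][:2]])
        v=min(v,375);c2=cv2.resize(im[v-45:v+45,u-55:u+55],(440,360),interpolation=cv2.INTER_CUBIC)
cv2.imwrite("pics/c5.png",cv2.convertScaleAbs(np.hstack([c1,c2]),alpha=1.4))
```

```text
18.975 [ 0.6375 -0.1891  0.2082] [-3.1409 -0.0015 -0.4331] [ 0.4416 -0.9933  0.3226]
scene [(646, [284.3, 84.3], [269, 62, 32, 46]), (184, [246.7, 125.4], [239, 118, 16, 16]), (15, [320.7, 415.2], [318, 411, 6, 9]), (7, [297.0, 102.3], [296, 101, 3, 3])]
wrist []
dot at tip-side []
```

View pics/c5.png

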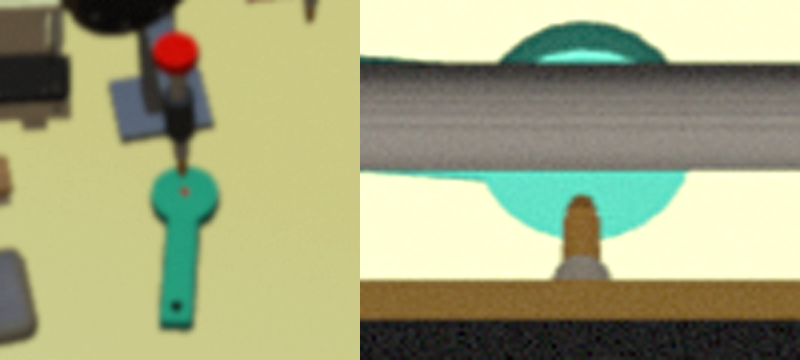

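The knob is back up, the handle lies flat and the stud looks flush. One close check of the dot height and position.

arm_command --series '[0, 0, 0, 0, 0, 0.22, 1, 0, 0, 0, 0, 0, 0.22, 1, 0, 0, 0, 0, 0, 0.22, 1]'

```text
t: 19.45
eef_pos: [0.6375, -0.1892, 0.1858]
ee_rot: [3.141, -0.001, -0.433]
force: [-0.3, -0.3, 1.5]
width: 0.0872
gripper_force: 0.0
```

Run:
```python
from m import *
np.set_printoptions(precision=4,suppress=True)
s=arm.get_state();print(s["t"],s["eef_pos"],s["ee_rot"])
W=arm.camera_model("wrist");im=arm.grab_frame("wrist");S=arm.camera_model("scene");sc=cv2.imread("pics/scene5.png")
b=blobs(im,[-8,110,50],[8,255,255],5)[0];print(b[:3])
c=sc[164:180,242:260].astype(float);w=np.clip(c[...,2]-c[...,1],0,None);y,x=np.mgrid[164:180,242:260];d=((w*x).sum()/w.sum(),(w*y).sum()/w.sum())
print(d,"scene dot@.022",onz(S,*d,.022),"wrist",onz(W,*b[0][1],.022),tri([(S,*d),(W,*b[0][1])]))
u,v=map(int,b[0][1]);cv2.imwrite("pics/c6.png",cv2.resize(im[v-40:v+40,u-60:u+60],(600,400),interpolation=cv2.INTER_CUBIC))
```

```text
19.45 [ 0.6375 -0.1892  0.1858] [ 3.1414 -0.0005 -0.433 ]
[(29, [276.4, 304.7], [274, 302, 6, 6])]
(np.float64(249.725), np.float64(169.325)) scene dot@.022 [ 0.5134 -0.1438  0.022 ] wrist [ 0.5179 -0.1354  0.022 ] (array([ 0.5184, -0.1377,  0.0283]), [0.003065604753391557, 0.00306560475339159])
```

View pics/c6.png

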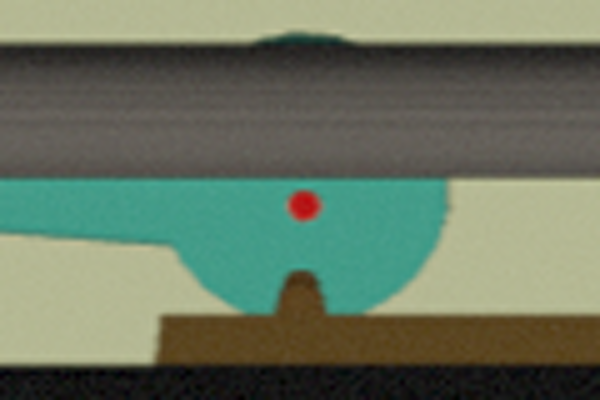

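The crop shows the red dot at (276,305), with the stud sunk flush into the head and the punch up and centred on it. The gripper is clear, so I'm handing in.

```bash
python3 -c "
from station import arm
print(arm.job_done())"
```

```text
the job is handed in; nothing more can be done
None
```

The job is handed in at about 19.5 s: the handle was slid under the grey press and released, and the punch drove the stud flush. It bore on it with about 15 N (wrist reading less the spring) for about 2 s, then the knob sprang back up with the handle lying flat under the punch.

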